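# Mount the dovetail vial carrier and load it

### The arm

A 6-joint arm with a two-finger parallel gripper is mounted at the origin on the work surface. World frame = base frame: x ahead of the robot, y to its left, z up, the work surface at z = 0. Lengths are in m, angles in degrees, forces in N, time in s.
With the tool pointing down it reaches from about 0.3 to 0.75 m from the base axis. Payload 8.5 kg.
Tool frame: the origin (TCP) lies at the very end of the fingers, on their centre line; the grasp point (between the pads) lies 19 mm behind it (env.pinch_z is the distance from the TCP to the grasp point, in m); z points along the fingers, y is the line along which they close (so a half turn about z gives the same grasp; the last joint's range is limited). The gripper opens to 85 mm and grips with 20 to 120 N. Pads are 22 mm wide; open, the fingers measure 114 mm over their backs; the gripper's body (76 mm by 85 mm) begins 54 mm behind the grasp point. The pads swing forward as they close: fully open they stand 13 mm farther back than shut.
Start: joints at [-86.591, 21.807, 74.336, -0, 83.858, -12.336], TCP at [0.149, -0.529, 0.231] pointing down, gripper open.
Joint ranges: [-178.18, 178.18], [-50.72, 133.34], [12.68, 142.11], [-81.47, 261.47], [9.98, 163.14], [-165.26, 165.26]. Speed limits (degrees/s): [136.94, 136.94, 180, 180, 180, 180].

### API

Orientations are given as a 3x3 rotation matrix whose columns are the frame's x, y, z axes.
In Python, from rig import env, viewer gives the robot as it stands.
- The arm moves only by the tool drive_tool, never from a script. Its argument "series" is a list of rows, each a list of 3 entries, a list of its own where there are three numbers: the shift along the tool's x, y, z in m, then the turn about the tool's z in degrees, then the finger opening in m, from 0 to 0.0854. A call has 1 to 20 rows; each row is the pose to reach, as a shift and turn from the pose commanded when the call began, along the tool's axes at that moment; what a row does not reach only later rows make up. A row lasts 1/10 s, in which the tool goes at most 50 mm and 8.59 degrees, less where a joint would pass 70% of its speed; a pose out of reach is approached as far as the arm can. A call with a gripper value outside its range is refused whole. The fingers move at their own pace and stop on an object; "newtons" is the grip in N (left out, the last holds). Time passes only in rows, so rows that repeat a pose let the fingers close. It gives the time, the measured TCP pose, the force, the opening and the grip force at its end, in the units of the state.
- env.observe(): the state, without advancing time (a new reading comes with each control period).
- viewer.get_image(name): name is "scene" or "top" or "wrist"; returns a dict with "img" (384x512x3 uint8, red, green, blue), "depth" (384x512 float32, m along the optical axis (not along the pixel's ray), 0 where there is no reading), "camera_matrix" (3x3 intrinsics, pixels), "rvec" (rotation vector, rad) and "tvec" (3), from world to camera coordinates, as OpenCV has them. Camera axes: x right, y down, z forward; pixel columns grow to the right and rows downward; lengths in m; the calibration is good to about 2 mm. A picture is of the moment at which its call begins.
- env.close_job(): hands the job in; it is judged then, once.
The state is a dict: "time_s": time; "q": joint angles; "qvel": joint speeds; "joint_efforts": joint torques, N m; "position": TCP position; "tool_rot": TCP orientation; "ft_force": force on the tool from outside, world axes, zero at the start; "wrist_torque": the same for the moment, N m; "grip_width": finger opening in m; "gripper_force": force on a finger pad.
Only numpy, scipy, OpenCV 4.12 (cv2) and the standard library are available. Lean on these libraries where they do the work, as an engineer would, in place of code of your own. Each camera call takes 0.05 s, during which the arm holds its last target. There are 200 camera calls.

### The job

Slide the dovetailed carrier, narrow end first, along the tapered way from its wide mouth until it wedges tight between the rails. Then set the vial block upright and flat in the carrier's pocket and let go of everything. Leave the other things on the bench where they stand.

Things in the scene. Friction and masses are not known exactly. Their poses are not given: they have to be found in the camera images.
- way: Fixed white plate 225 x 150 mm, 24 mm thick, flat on the bench, carrying two steel undercut rails 15 mm high that converge. Origin: on the bench, under where the carrier's centre comes when wedged; x points along the way from the wide mouth to the narrow end, z up. The plate reaches from x = -140 to +85 mm (y +-75), the rails from x = -85 to +78 mm.
- way_mouth (a point): Centre of the mouth (rails' wide end), on the plate's top, 85 mm before way_home; same axes as the way. Inner rail faces: each closes in by 8 degrees towards +x and leans 25 degrees inwards over the groove; half gap at the plate's top 56.8 mm here and 44.8 mm at way_home, at the rails' top 7 mm less. The 55 mm of plate before the mouth is a bare level apron.
- way_home (a point): Point on the plate's top (24 mm above the bench), midway between the rails, where the carrier's origin lies when wedged tight; same axes as the way. There is no end stop: a push of 10 to 20 N along the way wedges the carrier, within about 1 mm of this point; the way is waxed (friction about 0.3).
- carrier: Loose aluminium carrier, 0.3 to 0.6 kg. Its foot is a dovetailed wedge 140 mm long, 18 mm high; underside 109 mm wide at the wide end (x = -70 mm), 70 mm at the narrow end (x = +70), top 17 mm narrower (sides lean in 25 degrees). Origin: centre of the underside; x to the narrow end, z up. 75 mm or more short of home it can be lowered straight down between the rails, 3.5 mm to spare each side.
- carrier_handle (a point): Point in the upright grip rib on the carrier's narrow half, 48 mm above the underside, 38 mm ahead of the carrier's origin, about 10 mm from the centre of mass. The rib is 16 mm thick along the carrier's x, 44 mm wide along y, and rises from 18 to 68 mm above the underside. Same axes as the carrier.
- carrier_pocket (a point): Centre of the pocket's floor, 18 mm above the carrier's underside and 29 mm behind its origin. The pocket is 74 mm (carrier x) by 54 mm (y) inside, with a rim 6 mm high and 4 mm thick. Same axes as the carrier.
- vial_block: Loose grey block 66 (x) x 46 (y) x 45 mm high with six capped glass vials standing in it in two rows of three; 61 mm high with the caps; 0.2 to 0.4 kg. Origin: centre of the underside, z up. It may go in the pocket either way round, long side along the carrier.
- solvent_bottle: Amber bottle with black cap, 72 mm across, 150 mm high; origin at its underside. To be left alone.
- beaker: Open glass beaker, 72 mm across, 90 mm high; origin at its underside. To be left alone.
- jar: Jar with white lid, 60 mm across, 80 mm high; origin at its underside. To be left alone.
- screwdriver: Screwdriver 170 mm long lying on the bench near the robot; to be left alone.
- dish: White ceramic dish, 90 mm across, 30 mm high; origin at its underside. To be left alone.
- glove_carton: Cardboard carton 120 x 230 x 75 mm; origin at its underside. To be left alone.
- parts_tray: Clear open tray 120 x 170 x 40 mm; origin at its underside. To be left alone.

How it is judged:
By the outcome, as a careful person would: the job done as asked, in the order asked, and still so for the second after the job is handed in, with the robot touching nothing.
It also fails if it takes over 61 s, if anything falls off the work surface, if the arm or the gripper's body presses on something with over 40 N, if the wrist force passes 120 N, or if a joint passes its speed limit or range.

## Working session

There is one attempt and no reset: what is moved stays moved. The work goes in short steps, Python scripts to look and compute and a tool call to move; the robot and the scene stay as the last step left them, time stands still between calls to the robot, and variables do not carry over. Pictures are saved under pics/ and viewed, at most 10 in all, crops included, and the job is handed in when it is done.

Besides the shell and the picture viewer there is one more tool, called after ">>>" as name(argument=value, ...), one argument or row to a line, values as JSON. drive_tool: Moves the arm, as the interface text tells. Its arguments: {"type":"object","properties":{"series":{"type":"array"},"newtons":{"type":"number"}},"required":["series"]}

```bash
mkdir -p pics
cat > h.py <<'E'
import numpy as np, cv2
from rig import env, viewer
def shot(n,save=None):
    d=viewer.get_image(n)
    if save: cv2.imwrite('pics/'+save,cv2.cvtColor(d['img'],cv2.COLOR_RGB2BGR))
    return d
def ray(d,u,v,z):
    R=cv2.Rodrigues(np.array(d['rvec'],float))[0];t=np.array(d['tvec'],float).ravel()
    c=-R.T@t; r=R.T@np.linalg.inv(d['camera_matrix'])@np.array([u,v,1.])
    return c+r*(z-c[2])/r[2]
def cloud(d):
    R=cv2.Rodrigues(np.array(d['rvec'],float))[0];t=np.array(d['tvec'],float).ravel()
    h,w=d['depth'].shape;u,v=np.meshgrid(np.arange(w),np.arange(h));K=np.array(d['camera_matrix'])
    z=d['depth'];p=np.stack([(u-K[0,2])/K[0,0]*z,(v-K[1,2])/K[1,1]*z,z],-1)
    P=(p-t)@R; P[z==0]=np.nan
    return P
E
python3 - <<'E'
from h import *
import pickle
a=shot('top');b=shot('scene')
pickle.dump((a,b),open('s0.pkl','wb'))
im=np.vstack([a['img'],b['img']])
cv2.imwrite('pics/a.png',cv2.cvtColor(a['img'],4)); cv2.imwrite('pics/b.png',cv2.cvtColor(b['img'],4))
o=env.observe();print(o['position'],o['tool_rot'],o['time_s'],o['grip_width'],env.pinch_z)
E
```

```text
[ 0.14921941 -0.52911454  0.23076576] [[ 9.62482395e-01  2.71344120e-01 -8.86796712e-05]
 [ 2.71344001e-01 -9.62481542e-01  1.30914558e-03]
 [ 2.69876410e-04 -1.28409227e-03 -9.99999139e-01]] 0.1 0.08554484644522355 0.0187
```

View pics/a.png

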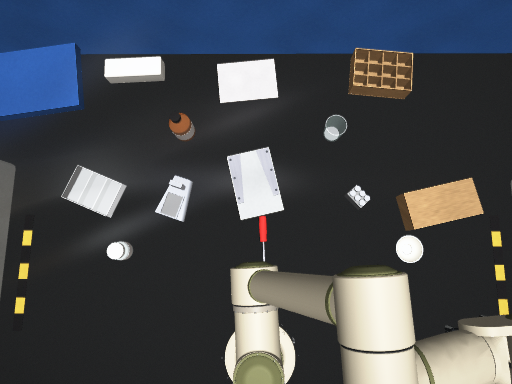

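View pics/b.png

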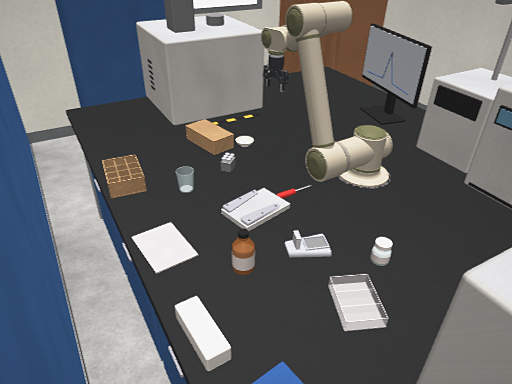

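The top view shows the way at (255,182), carrier (176,198), block (359,196), screwdriver (263,235). I'll enlarge these.

Run:
```python
from h import *
import pickle
a,b=pickle.load(open('s0.pkl','rb'))
i=cv2.cvtColor(a['img'],4)
f=lambda x0,x1:cv2.resize(i[140:225,x0:x1],None,fx=5,fy=5,interpolation=cv2.INTER_CUBIC)
cv2.imwrite('pics/c.png',np.vstack([np.hstack([f(150,290)]) ]))
P=cloud(a)
for n,(u,v) in dict(car=(172,207),rib=(178,183),way=(255,185),apron=(262,212),top=(247,156),blk=(359,196),bench=(210,230)).items(): print(n,P[v,u].round(4))
def comp(n,box,zmin,zmax):
    u0,u1,v0,v1=box; Q=P[v0:v1,u0:u1].reshape(-1,3); Q=Q[(Q[:,2]>zmin)&(Q[:,2]<zmax)]
    r=cv2.minAreaRect((Q[:,:2]*1000).astype(np.float32)); print(n,len(Q),r,Q.mean(0).round(4))
comp('way',(220,290,140,225),.018,.06)
comp('rails',(220,290,140,225),.034,.06)
comp('car',(150,200,165,225),.01,.1)
comp('rib',(150,200,165,225),.05,.1)
comp('blk',(340,375,180,212),.03,.1)
comp('blktop',(340,375,180,212),.053,.1)
print(b['tvec'],a['tvec'],a['camera_matrix'])
```

```text
car [0.4767 0.2978 0.0165]
rib [0.5495 0.2678 0.0681]
way [0.5512 0.0178 0.0243]
apron [ 0.4596 -0.0062  0.0242]
top [0.6519 0.0458 0.0257]
blk [ 0.5079 -0.3207  0.0658]
bench [ 0.4007  0.1701 -0.0017]
way 2912 ((544.5745239257812, 15.655227661132812), (257.5924377441406, 150.14854431152344), 13.319635391235352) [0.5548 0.0185 0.0287]
rails 911 ((583.8478393554688, 25.16356658935547), (164.22183227539062, 141.8963165283203), 13.18278694152832) [0.5919 0.027  0.039 ]
car 962 ((511.6644592285156, 287.9416198730469), (95.87834930419922, 140.08717346191406), 71.91586303710938) [0.5053 0.2884 0.0225]
rib 76 ((547.6130981445312, 276.41387939453125), (43.478458404541016, 15.83028793334961), 71.1548843383789) [0.5467 0.2748 0.0659]
blk 304 ((510.45452880859375, -322.3417053222656), (64.6283950805664, 45.33823013305664), 43.433284759521484) [ 0.5087 -0.32    0.0528]
blktop 167 ((510.5819396972656, -322.70489501953125), (61.01007080078125, 40.87311553955078), 43.34493637084961) [ 0.5106 -0.323   0.0604]
[ 0.45929014 -0.1004847   1.82074191] [-0.01248347  0.52611273  1.132662  ] [[354.36566114   0.         263.51973973]
 [  0.         354.36566114 191.43317333]
 [  0.           0.           1.        ]]
```

View pics/c.png

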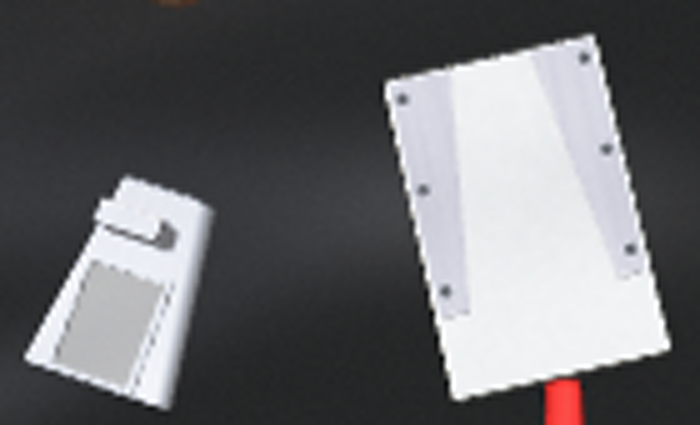

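The crop confirms the mouth and apron are on the robot's side (crop bottom), with the way heading about +13°. The carrier's narrow end points away from the robot, heading about -18.5°. The red screwdriver handle touches the apron edge.

```bash
cat >> h.py <<'E'
def go(x,y,z,hy,pos=None):
    "tool shift and turn to reach world TCP (mm) with tool-y heading hy (deg, mod 180)"
    o=env.observe();R=np.array(o['tool_rot']);p=np.array(o['position'])*1000
    s=R.T@(np.array([x,y,z])-p); h=np.degrees(np.arctan2(R[1,1],R[0,1])); t=(hy-h+90)%180-90
    print('pos',p.round(1),'hy',round(h,1),'q6',o['q'][5].round(1) if hasattr(o['q'][5],'round') else o['q'][5],'shift',s.round(1),'turn',round(-t,1))
E
python3 - <<'E'
from h import *
import pickle
a,b=pickle.load(open('s0.pkl','rb'))
go(548,276,200,-18.5)
P=cloud(a);hsv=cv2.cvtColor(a['img'],cv2.COLOR_RGB2HSV)
m=(hsv[...,1]>150)&((hsv[...,0]<6)|(hsv[...,0]>174))&(hsv[...,2]>100);m[:205]=0;m[250:]=0
Q=P[m];print(len(Q),Q.min(0),Q.max(0))
E
```

```text
pos [ 149.2 -529.1  230.8] hy -74.3 q6 -12.3 shift [ 602.3 -666.7   31.8] turn -55.8
191 [ 0.36363343 -0.01976253  0.013392  ] [0.44674444 0.00386378 0.03294322]
```

>>> drive_tool(
  series=[
    [[0.602, -0.667, 0.0], -56, 0.0854],
    [[0.602, -0.667, 0.0], -56, 0.0854],
    [[0.602, -0.667, 0.0], -56, 0.0854],
    [[0.602, -0.667, 0.0], -56, 0.0854],
    [[0.602, -0.667, 0.0], -56, 0.0854],
    [[0.602, -0.667, 0.0], -56, 0.0854],
    [[0.602, -0.667, 0.0], -56, 0.0854],
    [[0.602, -0.667, 0.0], -56, 0.0854],
    [[0.602, -0.667, 0.0], -56, 0.0854],
    [[0.602, -0.667, 0.0], -56, 0.0854],
    [[0.602, -0.667, 0.0], -56, 0.0854],
    [[0.602, -0.667, 0.0], -56, 0.0854],
    [[0.602, -0.667, 0.0], -56, 0.0854],
    [[0.602, -0.667, 0.0], -56, 0.0854],
    [[0.602, -0.667, 0.0], -56, 0.0854],
    [[0.602, -0.667, 0.0], -56, 0.0854],
    [[0.602, -0.667, 0.0], -56, 0.0854],
    [[0.602, -0.667, 0.0], -56, 0.0854],
    [[0.602, -0.667, 0.02], -56, 0.0854],
    [[0.602, -0.667, 0.02], -56, 0.0854],
  ],
)

```text
time_s: 2.1
position: [0.5466, 0.2766, 0.2081]
tool_rot: [[0.312, 0.95, -0.006], [0.95, -0.312, -0.002], [-0.004, -0.005, -1.0]]
ft_force: [-0.5, -0.1, -0.6]
grip_width: 0.0854
gripper_force: 0.0
```

Run:
```python
from h import *
d=shot('wrist','w1.png'); P=cloud(d)
go(548,276,200,-18.5)
def comp(n,zmin,zmax):
    Q=P.reshape(-1,3); Q=Q[(Q[:,2]>zmin)&(Q[:,2]<zmax)&(np.hypot(Q[:,0]-.52,Q[:,1]-.28)<.1)]
    if len(Q)<10: print(n,len(Q));return
    r=cv2.minAreaRect((Q[:,:2]*1000).astype(np.float32)); print(n,len(Q),r,Q.mean(0).round(4))
comp('rib',.06,.08);comp('rib2',.05,.08);comp('foot',.01,.03)
```

```text
pos [546.9 275.9 209.9] hy -18.2 q6 33.9 shift [0.5 1.  9.9] turn 0.3
rib 903 ((549.7988891601562, 277.7702331542969), (43.378387451171875, 15.908390998840332), 71.61885070800781) [0.55   0.279  0.0678]
rib2 946 ((549.818603515625, 277.763671875), (43.378387451171875, 15.949929237365723), 71.61885070800781) [0.5503 0.2799 0.0672]
foot 9658 ((513.6859741210938, 290.156005859375), (98.25534057617188, 140.12905883789062), 71.48326873779297) [0.505  0.2971 0.0188]
```

View pics/w1.png

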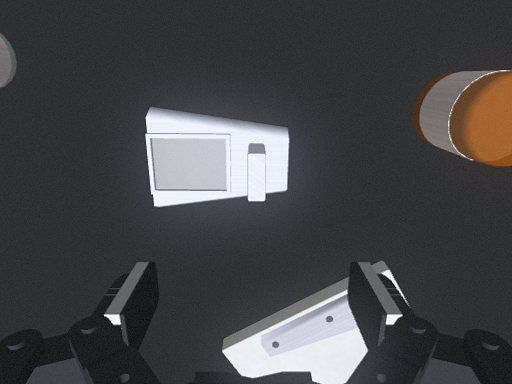

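The wrist view shows the carrier at (220,160) with its rib at (257,172). It's clear of the bottle, which is at upper right. The rib is at (549.8, 277.8), so I'll descend and grip it.

>>> drive_tool(
  series=[
    [[0.003, 0.002, 0.04], 0.2, 0.0854],
    [[0.003, 0.002, 0.08], 0.2, 0.0854],
    [[0.003, 0.002, 0.12], 0.2, 0.0854],
    [[0.003, 0.002, 0.15], 0.2, 0.0854],
    [[0.003, 0.002, 0.17], 0.2, 0.0854],
    [[0.003, 0.002, 0.179], 0.2, 0.0854],
    [[0.003, 0.002, 0.179], 0.2, 0.0854],
    [[0.003, 0.002, 0.179], 0.2, 0.0854],
    [[0.003, 0.002, 0.179], 0.2, 0.005],
    [[0.003, 0.002, 0.179], 0.2, 0.005],
    [[0.003, 0.002, 0.179], 0.2, 0.005],
    [[0.003, 0.002, 0.179], 0.2, 0.005],
    [[0.003, 0.002, 0.179], 0.2, 0.005],
    [[0.003, 0.002, 0.179], 0.2, 0.005],
    [[0.003, 0.002, 0.179], 0.2, 0.005],
    [[0.003, 0.002, 0.179], 0.2, 0.005],
    [[0.003, 0.002, 0.179], 0.2, 0.005],
    [[0.003, 0.002, 0.179], 0.2, 0.005],
  ],
  newtons=90,
)

```text
time_s: 3.95
position: [0.5504, 0.2783, 0.0325]
tool_rot: [[0.316, 0.949, 0.0], [0.949, -0.316, 0.0], [0.0, -0.0, -1.0]]
ft_force: [-2.7, 0.0, 5.2]
grip_width: 0.015
gripper_force: 88.2
```

>>> drive_tool(
  series=[
    [[0, 0, -0.01], 0, 0.005],
    [[0, 0, -0.03], 0, 0.005],
    [[0, 0, -0.07], 0, 0.005],
    [[0, 0, -0.11], 0, 0.005],
    [[0, 0, -0.15], 0, 0.005],
    [[0, 0, -0.19], 0, 0.005],
    [[-0.03, 0.01, -0.2], -5, 0.005],
    [[-0.07, 0.022, -0.2], -11, 0.005],
    [[-0.11, 0.035, -0.2], -17, 0.005],
    [[-0.15, 0.048, -0.2], -23, 0.005],
    [[-0.19, 0.06, -0.2], -28, 0.005],
    [[-0.23, 0.073, -0.2], -31.6, 0.005],
    [[-0.27, 0.086, -0.2], -31.6, 0.005],
    [[-0.31, 0.1, -0.2], -31.6, 0.005],
    [[-0.34, 0.108, -0.2], -31.6, 0.005],
    [[-0.36, 0.115, -0.2], -31.6, 0.005],
    [[-0.36, 0.115, -0.2], -31.6, 0.005],
    [[-0.36, 0.115, -0.2], -31.6, 0.005],
    [[-0.36, 0.115, -0.2], -31.6, 0.005],
  ],
)

```text
time_s: 5.85
position: [0.5455, -0.0989, 0.2322]
tool_rot: [[-0.228, 0.974, -0.001], [0.974, 0.228, 0.0], [0.001, -0.0, -1.0]]
ft_force: [-0.0, 0.2, -5.9]
grip_width: 0.0154
gripper_force: 88.5
```

Run:
```python
from h import *
import pickle
d=shot('wrist','w2.png'); P=cloud(d); pickle.dump(d,open('w2.pkl','wb'))
print(env.observe()['ft_force'],env.observe()['time_s'])
go(553,18,230,13.2)
for n,a,b in (('plate',.018,.045),('rails',.033,.045),('top',.02,.028)):
    Q=P.reshape(-1,3); Q=Q[(Q[:,2]>a)&(Q[:,2]<b)&(np.hypot(Q[:,0]-.56,Q[:,1]-.02)<.17)]
    Q=Q[Q[:,0]>.44]
    r=cv2.minAreaRect((Q[:,:2]*1000).astype(np.float32)); print(n,len(Q),r,Q.mean(0).round(4))
```

```text
[ 0.05034431 -0.22137745 -4.96861344] 5.9
pos [545.5 -98.7 232.2] hy 13.2 q6 -35.7 shift [112.   33.9   2.3] turn 0.0
plate 29490 ((558.478271484375, 1.0890045166015625), (239.50296020507812, 116.6718978881836), 13.167610168457031) [0.5625 0.006  0.0276]
rails 6532 ((589.2471923828125, 9.144401550292969), (163.1149444580078, 109.42216491699219), 13.205037117004395) [ 0.6094 -0.0149  0.0393]
top 22918 ((558.8323974609375, 1.2316131591796875), (238.8366241455078, 116.5753173828125), 13.222278594970703) [0.5493 0.012  0.0242]
```

View pics/w2.png

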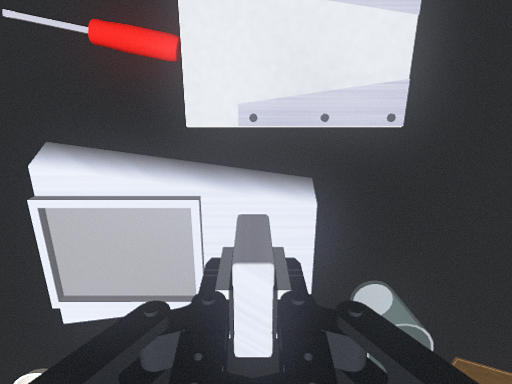

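The view shows the plate with its right rail and screws at rows 75–127. The carrier hangs level in the grip with its pocket at (120,255). Now I'll measure way and held carrier in one frame.

Run:
```python
from h import *
import pickle
d=pickle.load(open('w2.pkl','rb'));P=cloud(d).reshape(-1,3)*1000
h=np.radians(13.2);ex=np.array([np.cos(h),np.sin(h)]);ey=np.array([-ex[1],ex[0]])
pc=lambda q:np.percentile(q,[0.5,2,98,99.5]).round(1)
g=np.array([587.2,26.0])
def f(n,Q): print(n,len(Q),'x',pc((Q[:,:2]-g)@ex),'y',pc((Q[:,:2]-g)@ey),'z',pc(Q[:,2]))
W=P[(P[:,2]>18)&(P[:,2]<45)&(P[:,0]>445)&(np.hypot(P[:,0]-560,P[:,1]-20)<170)]
f('plate',W); f('rail',W[W[:,2]>34])
Yw=(W[:,:2]-g)@ey; Xw=(W[:,:2]-g)@ex
for a in (-120,-60,0,60):
    s=abs(Xw-a)<6; print(a,'edge y min',np.percentile(Yw[s],.5).round(1))
C=P[(P[:,2]>150)&(P[:,2]<290)]
t=np.array([545.5,-98.7])
for zlo,zhi in ((212,221),(221.5,228),(260,280)):
    Q=C[(C[:,2]>zlo)&(C[:,2]<zhi)];print(zlo,len(Q),'x',pc((Q[:,:2]-t)@ex),'y',pc((Q[:,:2]-t)@ey))
print(np.histogram(C[:,2],bins=range(190,290,4)))
rim=C[(C[:,2]>221.5)&(C[:,2]<228)];x=(rim[:,:2]-t)@ex;
rim=rim[x<-20]
r=cv2.minAreaRect(rim[:,:2].astype(np.float32));print(r, (np.array(r[0])-t)@ex,(np.array(r[0])-t)@ey)
```

```text
plate 29339 x [-138.5 -134.6   77.6   82.6] y [-75.6 -71.3  37.7  39.9] z [21.5 22.5 40.3 40.9]
rail 6532 x [-82.2 -78.3  77.1  78.5] y [-71.5 -71.3  36.6  37.4] z [37.3 37.7 40.9 41.3]
-120 edge y min -75.7
-60 edge y min -75.7
0 edge y min -75.6
60 edge y min -74.3
212 25148 x [-106.8 -104.2   29.3   31.4] y [-44.3 -40.1  42.7  45.1]
221.5 4601 x [-107.9 -107.5   -0.5    5.8] y [-32.7 -32.1  29.4  29.6]
260 7209 x [-33.7 -26.6  27.2  34.3] y [-22.4 -20.6  20.2  20.5]
(array([    0,     0,   712,  1470,  1618,  1670,  9349, 15391,  4332,
         110,   120,   163,   332,   371,   432,   441,   494,   559,
         539,  4368,   395,   851,  1417,  1976]), array([190, 194, 198, 202, 206, 210, 214, 218, 222, 226, 230, 234, 238,
       242, 246, 250, 254, 258, 262, 266, 270, 274, 278, 282, 286]))
((480.39532470703125, -115.84269714355469), (83.23429107666016, 63.29725646972656), 13.1760835647583) -67.29908815241603 -1.8230590258877046
```

>>> drive_tool(
  series=[
    [[0.03, 0.01, 0], 0, 0.005],
    [[0.07, 0.02, 0], 0, 0.005],
    [[0.1, 0.03, 0], 0, 0.005],
    [[0.113, 0.0345, 0], 0, 0.005],
    [[0.113, 0.0345, 0.03], 0, 0.005],
    [[0.113, 0.0345, 0.07], 0, 0.005],
    [[0.113, 0.0345, 0.11], 0, 0.005],
    [[0.113, 0.0345, 0.14], 0, 0.005],
    [[0.113, 0.0345, 0.155], 0, 0.005],
    [[0.113, 0.0345, 0.155], 0, 0.005],
    [[0.113, 0.0345, 0.155], 0, 0.005],
  ],
)

```text
time_s: 7.0
position: [0.554, 0.0182, 0.078]
tool_rot: [[-0.228, 0.974, 0.001], [0.974, 0.228, -0.0], [-0.001, 0.001, -1.0]]
ft_force: [0.2, -0.7, -5.4]
grip_width: 0.0151
gripper_force: 88.5
```

Run:
```python
from h import *
a=shot('top'); b=shot('scene')
f=lambda d,x0,x1,y0,y1:cv2.resize(cv2.cvtColor(d['img'],4)[y0:y1,x0:x1],(400,400),interpolation=cv2.INTER_CUBIC)
cv2.imwrite('pics/d.png',np.hstack([f(a,215,305,135,225),f(b,205,305,150,250)]))
P=cloud(a).reshape(-1,3)*1000;h=np.radians(13.2);ex=np.array([np.cos(h),np.sin(h)]);ey=np.array([-ex[1],ex[0]])
go(553.2,19.1,57,13.2)
```

```text
pos [554.3  18.1  78.7] hy 13.2 q6 -23.5 shift [ 1.2 -0.9 21.7] turn -0.0
```

View pics/d.png

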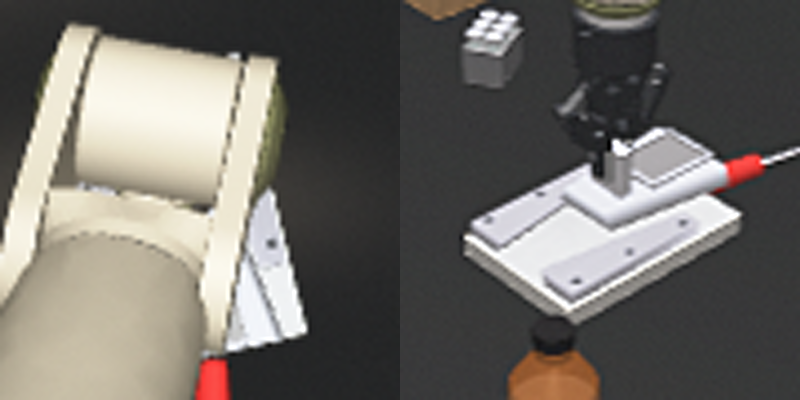

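The arm blocks the top view, but the scene view shows the carrier centred over the groove, just above the rails. Lowering.

>>> drive_tool(
  series=[
    [[0.001, -0.001, 0.005], 0, 0.005],
    [[0.001, -0.001, 0.01], 0, 0.005],
    [[0.001, -0.001, 0.014], 0, 0.005],
    [[0.001, -0.001, 0.018], 0, 0.005],
    [[0.001, -0.001, 0.02], 0, 0.005],
    [[0.001, -0.001, 0.02], 0, 0.005],
    [[0.001, -0.001, 0.02], 0, 0.005],
  ],
)

```text
time_s: 7.8
position: [0.5523, 0.019, 0.0574]
tool_rot: [[-0.227, 0.974, -0.0], [0.974, 0.227, -0.0], [0.0, -0.0, -1.0]]
ft_force: [-0.4, 0.7, -4.1]
grip_width: 0.015
gripper_force: 88.7
```

>>> drive_tool(
  series=[
    [[0, 0, 0.001], 0, 0.005],
    [[0, 0.008, 0.001], 0, 0.005],
    [[0, 0.018, 0.001], 0, 0.005],
    [[0, 0.028, 0.001], 0, 0.005],
    [[0, 0.038, 0.001], 0, 0.005],
    [[0, 0.048, 0.001], 0, 0.005],
    [[0, 0.054, 0.001], 0, 0.005],
    [[0, 0.06, 0.001], 0, 0.005],
    [[0, 0.06, 0.001], 0, 0.005],
    [[0, 0.06, 0.001], 0, 0.005],
  ],
)

```text
time_s: 8.8
position: [0.6115, 0.0327, 0.0565]
tool_rot: [[-0.227, 0.974, 0.002], [0.974, 0.227, 0.0], [-0.0, 0.002, -1.0]]
ft_force: [1.8, 0.3, 0.8]
grip_width: 0.0149
gripper_force: 89.4
```

>>> drive_tool(
  series=[
    [[0, 0, 0], 0, 0.021],
    [[0, 0, 0], 0, 0.021],
    [[0, 0, 0], 0, 0.021],
    [[0, 0.003, 0], 0, 0.021],
    [[0, 0.006, 0], 0, 0.021],
    [[0, 0.009, 0], 0, 0.021],
    [[0, 0.012, 0], 0, 0.021],
    [[0, 0.013, 0], 0, 0.021],
    [[0, 0.014, 0], 0, 0.021],
    [[0, 0.014, 0], 0, 0.021],
  ],
)

```text
time_s: 9.8
position: [0.6245, 0.0358, 0.0563]
tool_rot: [[-0.227, 0.974, 0.0], [0.974, 0.227, 0.0], [0.0, 0.0, -1.0]]
ft_force: [-2.6, -1.0, 1.7]
grip_width: 0.0211
gripper_force: 1.0
```

>>> drive_tool(
  series=[
    [[0, 0.0005, 0], 0, 0.021],
    [[0, 0.001, 0], 0, 0.021],
    [[0, 0.0015, 0], 0, 0.021],
    [[0, 0.002, 0], 0, 0.021],
    [[0, 0.002, 0], 0, 0.021],
  ],
)

```text
time_s: 10.3
position: [0.6263, 0.0361, 0.0563]
tool_rot: [[-0.227, 0.974, -0.0], [0.974, 0.227, -0.0], [-0.0, -0.0, -1.0]]
ft_force: [-3.8, -2.4, 3.1]
grip_width: 0.021
gripper_force: 2.2
```

>>> drive_tool(
  series=[
    [[0, 0.0005, 0], 0, 0.021],
    [[0, 0.001, 0], 0, 0.021],
    [[0, 0.001, 0], 0, 0.021],
  ],
)

```text
time_s: 10.6
position: [0.6271, 0.0362, 0.0563]
tool_rot: [[-0.227, 0.974, -0.001], [0.974, 0.227, -0.001], [-0.0, -0.001, -1.0]]
ft_force: [-4.0, -3.6, 2.4]
grip_width: 0.0211
gripper_force: 2.8
```

>>> drive_tool(
  series=[
    [[0, 0.0005, 0], 0, 0.021],
    [[0, 0.001, 0], 0, 0.021],
    [[0, 0.001, 0], 0, 0.021],
  ],
)

```text
time_s: 10.9
position: [0.6271, 0.0362, 0.0563]
tool_rot: [[-0.227, 0.974, -0.003], [0.974, 0.227, -0.001], [-0.0, -0.003, -1.0]]
ft_force: [-9.5, -5.2, 5.5]
grip_width: 0.0208
gripper_force: 5.3
```

>>> drive_tool(
  series=[
    [[0, 0.0005, 0], 0, 0.021],
    [[0, 0.001, 0], 0, 0.021],
    [[0, 0.001, 0], 0, 0.021],
  ],
)

```text
time_s: 11.2
position: [0.6271, 0.0362, 0.0562]
tool_rot: [[-0.227, 0.974, -0.006], [0.974, 0.227, -0.001], [0.0, -0.006, -1.0]]
ft_force: [-14.4, -5.9, 8.2]
grip_width: 0.021
gripper_force: 7.8
```

>>> drive_tool(
  series=[
    [[0, 0.0005, 0], 0, 0.021],
    [[0, 0.0006, 0], 0, 0.021],
    [[0, 0.0006, 0], 0, 0.021],
  ],
)

```text
time_s: 11.5
position: [0.6271, 0.0362, 0.0562]
tool_rot: [[-0.227, 0.974, -0.007], [0.974, 0.227, -0.001], [0.0, -0.007, -1.0]]
ft_force: [-16.6, -7.1, 9.4]
grip_width: 0.0213
gripper_force: 9.3
```

Carrier wedged: it stopped moving and the push reached 18 N. I'll back off, open and rise.

>>> drive_tool(
  series=[
    [[0, -0.003, 0], 0, 0.021],
    [[0, -0.005, 0], 0, 0.03],
    [[0, -0.005, 0], 0, 0.06],
    [[0, -0.005, 0], 0, 0.06],
    [[0, -0.005, 0], 0, 0.06],
    [[0, -0.005, 0], 0, 0.06],
    [[0, -0.005, -0.01], 0, 0.06],
    [[0, -0.005, -0.04], 0, 0.0854],
    [[0, -0.005, -0.08], 0, 0.0854],
    [[0, -0.005, -0.12], 0, 0.0854],
    [[0, -0.005, -0.16], 0, 0.0854],
    [[0, -0.005, -0.18], 0, 0.0854],
    [[0, -0.005, -0.18], 0, 0.0854],
  ],
)

```text
time_s: 12.8
position: [0.6259, 0.0359, 0.2406]
tool_rot: [[-0.228, 0.974, 0.007], [0.974, 0.228, -0.001], [-0.003, 0.007, -1.0]]
ft_force: [0.0, 0.3, 0.5]
grip_width: 0.0855
gripper_force: 0.0
```

Run:
```python
from h import *
print(env.observe()['ft_force'])
# view block next: TCP 100 mm short so block lies in the wrist view
go(510,-322,200,-46.6)
```

```text
[0.00281285 0.33332839 0.54028029]
pos [625.9  35.9 240.6] hy 13.2 q6 -20.7 shift [-322.  -194.6   40.1] turn 59.8
```

>>> drive_tool(
  series=[
    [[-0.04, -0.024, 0], 8, 0.0854],
    [[-0.08, -0.048, 0], 16, 0.0854],
    [[-0.12, -0.072, 0], 24, 0.0854],
    [[-0.16, -0.097, 0], 32, 0.0854],
    [[-0.2, -0.121, 0], 40, 0.0854],
    [[-0.24, -0.145, 0], 48, 0.0854],
    [[-0.28, -0.17, 0], 56, 0.0854],
    [[-0.31, -0.187, 0.02], 59.8, 0.0854],
    [[-0.322, -0.195, 0.04], 59.8, 0.0854],
    [[-0.322, -0.195, 0.04], 59.8, 0.0854],
    [[-0.322, -0.195, 0.04], 59.8, 0.0854],
    [[-0.322, -0.195, 0.04], 59.8, 0.0854],
  ],
)

```text
time_s: 14.0
position: [0.509, -0.3211, 0.1974]
tool_rot: [[0.726, 0.687, 0.001], [0.687, -0.726, -0.001], [0.0, 0.001, -1.0]]
ft_force: [-0.1, -0.6, 0.4]
grip_width: 0.0855
gripper_force: 0.0
```

Run:
```python
from h import *
d=shot('wrist','w3.png'); P=cloud(d).reshape(-1,3)
for n,a,b in (('body',.035,.05),('all',.02,.07),('caps',.056,.07)):
    Q=P[(P[:,2]>a)&(P[:,2]<b)&(np.hypot(P[:,0]-.51,P[:,1]+.322)<.06)]
    if len(Q)>10: print(n,len(Q),cv2.minAreaRect((Q[:,:2]*1000).astype(np.float32)),Q.mean(0).round(4))
go(510,-322,200,-46.6)
# carrier pose check from the top camera
a=shot('top');P=cloud(a).reshape(-1,3)*1000
h=np.radians(13.2);ex=np.array([np.cos(h),np.sin(h)]);ey=np.array([-ex[1],ex[0]]);g=np.array([587.6,25.6])
Q=P[(P[:,2]>75)&(P[:,2]<100)&(np.hypot(P[:,0]-620,P[:,1]-33)<60)]
r=cv2.minAreaRect(Q[:,:2].astype(np.float32));print('rib',len(Q),r,((np.array(r[0])-g)@ex).round(1),((np.array(r[0])-g)@ey).round(1))
```

```text
body 1374 ((512.56396484375, -324.125244140625), (65.83550262451172, 46.14841842651367), 42.55961608886719) [ 0.5181 -0.3183  0.0449]
all 3794 ((512.56396484375, -324.125244140625), (65.83550262451172, 46.14841842651367), 42.55961608886719) [ 0.5158 -0.3207  0.0538]
caps 2191 ((512.4454345703125, -324.3201599121094), (61.69942092895508, 40.6484489440918), 42.26722717285156) [ 0.5133 -0.3233  0.061 ]
pos [ 509.  -321.   197.5] hy -46.6 q6 3.1 shift [ 0.   1.3 -2.5] turn 0.0
rib 82 ((624.3285522460938, 34.56467819213867), (17.886571884155273, 43.9389762878418), 13.56863784790039) 37.8 0.3
```

View pics/w3.png

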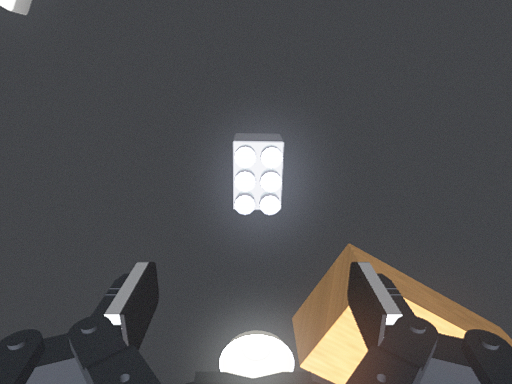

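The view shows the block's six caps at (258,178), between the fingers with free space around it. The carrier's rib still reads within 0.3 mm of home. Grasping the block.

>>> drive_tool(
  series=[
    [[0.001, 0.004, 0.04], 0.9, 0.0854],
    [[0.001, 0.004, 0.08], 0.9, 0.0854],
    [[0.001, 0.004, 0.12], 0.9, 0.0854],
    [[0.001, 0.004, 0.15], 0.9, 0.0854],
    [[0.001, 0.004, 0.17], 0.9, 0.0854],
    [[0.001, 0.004, 0.18], 0.9, 0.0854],
    [[0.001, 0.004, 0.185], 0.9, 0.0854],
    [[0.001, 0.004, 0.185], 0.9, 0.0854],
    [[0.001, 0.004, 0.185], 0.9, 0.03],
    [[0.001, 0.004, 0.185], 0.9, 0.03],
    [[0.001, 0.004, 0.185], 0.9, 0.03],
    [[0.001, 0.004, 0.185], 0.9, 0.03],
    [[0.001, 0.004, 0.185], 0.9, 0.03],
    [[0.001, 0.004, 0.185], 0.9, 0.03],
    [[0.001, 0.004, 0.185], 0.9, 0.03],
    [[0.001, 0.004, 0.185], 0.9, 0.03],
  ],
  newtons=40,
)

```text
time_s: 15.7
position: [0.5121, -0.3245, 0.0123]
tool_rot: [[0.738, 0.675, 0.001], [0.675, -0.738, -0.001], [0.0, 0.001, -1.0]]
ft_force: [-1.6, 0.8, 6.5]
grip_width: 0.0452
gripper_force: 42.8
```

>>> drive_tool(
  series=[
    [[0, 0, -0.01], 0, 0.03],
    [[0, 0, -0.04], 0, 0.03],
    [[0, 0, -0.08], 0, 0.03],
    [[0, 0, -0.12], 0, 0.03],
    [[0, 0, -0.16], 0, 0.03],
    [[0, 0, -0.19], 0, 0.03],
    [[0.02, -0.025, -0.19], 4, 0.03],
    [[0.045, -0.055, -0.19], 8, 0.03],
    [[0.07, -0.086, -0.19], 14, 0.03],
    [[0.095, -0.117, -0.19], 20, 0.03],
    [[0.12, -0.149, -0.19], 26, 0.03],
    [[0.145, -0.18, -0.19], 29.3, 0.03],
    [[0.17, -0.211, -0.19], 29.3, 0.03],
    [[0.19, -0.236, -0.19], 29.3, 0.03],
    [[0.2, -0.25, -0.19], 29.3, 0.03],
    [[0.205, -0.256, -0.19], 29.3, 0.03],
    [[0.205, -0.256, -0.19], 29.3, 0.03],
    [[0.205, -0.256, -0.19], 29.3, 0.03],
    [[0.205, -0.256, -0.19], 29.3, 0.03],
  ],
)

```text
time_s: 17.6
position: [0.4904, 0.0021, 0.2013]
tool_rot: [[0.974, 0.226, -0.0], [0.226, -0.974, -0.0], [-0.0, 0.0, -1.0]]
ft_force: [0.3, 0.4, -2.2]
grip_width: 0.0456
gripper_force: 42.0
```

Run:
```python
from h import *
d=shot('wrist','w4.png'); P=cloud(d).reshape(-1,3)*1000
o=env.observe();T=np.array(o['position'])[:2]*1000;print(T,o['ft_force'])
h=np.radians(13.2);ex=np.array([np.cos(h),np.sin(h)]);ey=np.array([-ex[1],ex[0]]);g=np.array([587.6,25.6])
def f(n,Q):
    r=cv2.minAreaRect(Q[:,:2].astype(np.float32));c=np.array(r[0]);print(n,len(Q),r,'way',((c-g)@ex).round(1),((c-g)@ey).round(1))
N=np.hypot(P[:,0]-559,P[:,1]-19)<62
f('rim',P[N&(P[:,2]>46)&(P[:,2]<52)])
f('rib',P[(P[:,2]>85)&(P[:,2]<97)&(np.hypot(P[:,0]-624,P[:,1]-35)<40)])
B=P[(P[:,2]>225)&(P[:,2]<270)&(np.hypot(P[:,0]-T[0],P[:,1]-T[1])<60)]; 
print(np.histogram(B[:,2],bins=range(225,275,5)))
C=B[(B[:,2]>228)&(B[:,2]<254)]
for q in (ex,ey): print(np.percentile((B[:,:2]-T)@q,[1,50,99]).round(1))
go(559.4,19,200,-76.8)
```

```text
[490.40443401   2.13380741] [ 0.96638189  0.0337369  -2.08895401]
rim 1727 ((569.428955078125, 21.011457443237305), (99.73320007324219, 62.07475280761719), 13.247305870056152) way -18.7 -0.3
rib 495 ((619.1680297851562, 32.484371185302734), (3.7100467681884766, 43.64453125), 13.889906883239746) way 32.3 -0.5
(array([1001, 4690, 1647, 1921, 5974, 7741, 5095, 3325, 1933]), array([225, 230, 235, 240, 245, 250, 255, 260, 265, 270]))
[-21.8  11.7  33.4]
[-55.2  -0.3  54.3]
pos [490.4   2.1 201.3] hy -76.9 q6 63.3 shift [71.  -0.8  1.2] turn -0.1
```

View pics/w4.png

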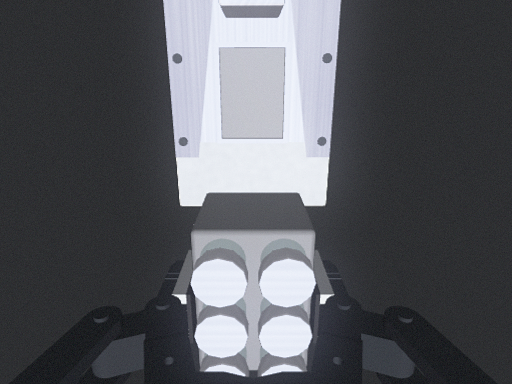

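The view shows the carrier's pocket at (252,93) straight ahead and the block held square. Now over the pocket and down, stopping about 3 mm above the floor.

>>> drive_tool(
  series=[
    [[0.02, 0, 0], 0, 0.03],
    [[0.045, 0, 0], 0, 0.03],
    [[0.065, 0, 0], 0, 0.03],
    [[0.0712, -0.0005, 0], 0, 0.03],
    [[0.0712, -0.0005, 0.03], 0, 0.03],
    [[0.0712, -0.0005, 0.07], 0, 0.03],
    [[0.0712, -0.0005, 0.1], 0, 0.03],
    [[0.0712, -0.0005, 0.12], 0, 0.03],
    [[0.0712, -0.0005, 0.13], 0, 0.03],
    [[0.0712, -0.0005, 0.137], 0, 0.03],
    [[0.0712, -0.0005, 0.143], 0, 0.03],
    [[0.0712, -0.0005, 0.143], 0, 0.03],
    [[0.0712, -0.0005, 0.143], 0, 0.03],
  ],
)

```text
time_s: 18.95
position: [0.5598, 0.0196, 0.059]
tool_rot: [[0.974, 0.227, 0.001], [0.227, -0.974, -0.0], [0.001, 0.0, -1.0]]
ft_force: [0.3, 0.4, -1.9]
grip_width: 0.0454
gripper_force: 42.0
```

>>> drive_tool(
  series=[
    [[0, 0.0005, 0.001], 0, 0.03],
    [[0, 0.0005, 0.002], 0, 0.03],
    [[0, 0.0005, 0.003], 0, 0.03],
    [[0, 0.0005, 0.004], 0, 0.03],
    [[0, 0.0005, 0.0045], 0, 0.03],
    [[0, 0.0005, 0.0045], 0, 0.03],
  ],
)

```text
time_s: 19.55
position: [0.5596, 0.0192, 0.0542]
tool_rot: [[0.974, 0.227, 0.0], [0.227, -0.974, -0.0], [0.0, 0.0, -1.0]]
ft_force: [-1.8, 1.1, 3.6]
grip_width: 0.0458
gripper_force: 42.6
```

>>> drive_tool(
  series=[
    [[0, 0, 0], 0, 0.05],
    [[0, 0, 0], 0, 0.065],
    [[0, 0, 0], 0, 0.075],
    [[0, 0, 0], 0, 0.075],
    [[0, 0, 0], 0, 0.075],
    [[0, 0, 0], 0, 0.075],
    [[0, 0, -0.01], 0, 0.075],
    [[0, 0, -0.04], 0, 0.075],
    [[0, 0, -0.08], 0, 0.075],
    [[0, 0, -0.12], 0, 0.075],
    [[0, 0, -0.16], 0, 0.075],
    [[-0.03, 0, -0.18], 0, 0.075],
    [[-0.06, 0, -0.18], 0, 0.075],
    [[-0.06, 0, -0.18], 0, 0.075],
    [[-0.06, 0, -0.18], 0, 0.075],
  ],
)

```text
time_s: 21.05
position: [0.5012, 0.0055, 0.2347]
tool_rot: [[0.974, 0.227, 0.001], [0.227, -0.974, -0.0], [0.001, 0.0, -1.0]]
ft_force: [-0.1, -0.2, -0.5]
grip_width: 0.075
gripper_force: 0.0
```

Run:
```python
from h import *
d=shot('wrist','w5.png'); P=cloud(d).reshape(-1,3)*1000
h=np.radians(13.2);ex=np.array([np.cos(h),np.sin(h)]);ey=np.array([-ex[1],ex[0]]);g=np.array([587.6,25.6])
N=np.hypot(P[:,0]-559,P[:,1]-19)<50
for n,a,b in (('caps',98,110),('body',82,92)):
    Q=P[N&(P[:,2]>a)&(P[:,2]<b)];r=cv2.minAreaRect(Q[:,:2].astype(np.float32));c=np.array(r[0]);print(n,len(Q),r,((c-g)@ex).round(1),((c-g)@ey).round(1),np.median(Q[:,2]),Q[:,2].std())
b=shot('scene');cv2.imwrite('pics/e.png',np.hstack([cv2.resize(cv2.cvtColor(b['img'],4)[150:250,205:305],(384,384),interpolation=2),cv2.resize(cv2.cvtColor(d['img'],4),(416,384))]))
```

```text
caps 2645 ((559.9874267578125, 19.018218994140625), (61.51258087158203, 40.6594352722168), 13.534627914428711) -28.4 -0.1 103.16368060181006 0.835050710493858
body 1688 ((560.1696166992188, 19.282516479492188), (64.81610870361328, 46.074928283691406), 13.261713981628418) -28.1 0.1 87.1078072028531 0.7879416652199773
```

View pics/e.png

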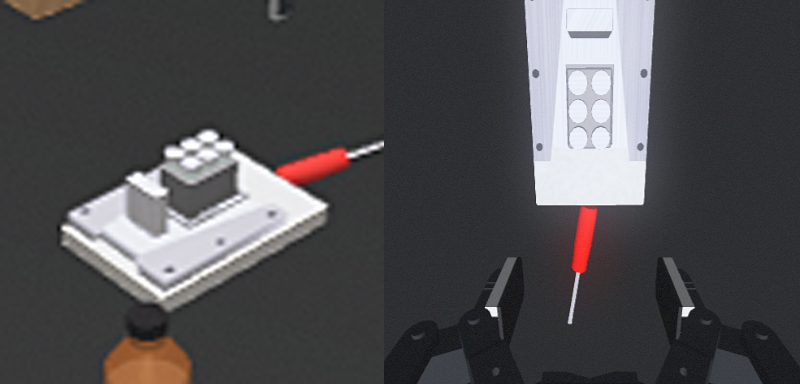

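Both views show the block upright in the pocket at the wedged carrier (caps at 103 mm, level), with the gripper clear and the screwdriver undisturbed.

```bash
python3 -c "
from h import *
print(env.close_job())"
```

```text
the job is handed in; nothing more can be done
None
```

The carrier is wedged in the way within about 1 mm of home (it stopped moving under an 18 N push), the vial block sits upright and flat in its pocket, the gripper is clear, and the job was handed in at about 21 s.

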